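# Tilt an unbolted crossbar out of a lipped control housing and hold it up

### The job

The drilled square crossbar in the open grey control housing has been unbolted, but it is longer than the housing's mouth: both its ends lie under the turned-in lips. Grip it by the middle, shift it lengthwise under one lip until the other end is free, tilt that end up and draw the bar out through the mouth, leaving the housing where it lies and the other things on the bench alone. Finish still gripping the bar, steady and level over the housing, a good hand's breadth above it, for me to take from you; do not put it down or let go.

Things in the scene. Friction and masses are not known exactly. Their poses are not given: they have to be found in the camera images.
- bar_mid (a point): centre (half-way up, half-way along) of the drilled square aluminium crossbar, bare metal, 250 mm long, 25 wide, 25 high, about 0.13 kg, with five dark holes along its top; its x axis runs along the bar, z up as it lies. It lies loose and lengthwise across two strips inside the housing, roughly in the middle, its underside 15 above the bench, its middle 27.5 above the bench. Hollow, walls 2.5 thick.
- bar_end_a (a point): centre of the crossbar's end face at +x of bar_mid (125 mm from bar_mid)
- bar_end_b (a point): centre of the crossbar's end face at -x of bar_mid (125 mm from bar_mid)
- housing: grey steel control housing, a shallow box 300 x 200 x 80 mm lying loose on its back, open at the top, 2.6 kg (slides if pushed with some 10 N). Origin at the centre of its underside, x along the 300 side, away from the robot give or take 30 degrees, z up. Walls and floor 3 thick, inside 294 x 194. Three black cable glands stick out 21 from the +x end.
- mouth (a point): centre of the housing's mouth, level with the rim, 80 mm above the bench; axes as the housing's. A flat lip 31 wide and 3 thick turns inwards from the top of all four walls (upper face 80, lower face 77 above the bench), leaving a mouth 232 (x) by 132 (y) edged by a black gasket.
- inner_floor (a point): centre of the housing's inner floor, 3 mm above the bench; axes as the housing's. Two steel cross strips 20 wide, 12 high (tops 15 above the bench) at x = -75 and +75, from y = -95 to +60; between them the floor under the bar is free. Under the +y lip a row of terminals from y = +62 to +97, up to 43 above the bench.
- bar: the same crossbar; origin at the centre of its underside, axes as bar_mid
- bolt_inside: loose M8 bolt, 56 mm long, 13 across its head, lying along x on the housing's floor near the -y wall; origin under its middle; leave it
- nut_carton: bystander: brown carton 150 x 105 x 65 mm of nuts, left of the housing; origin under its centre
- washer_carton: bystander: brown carton 150 x 105 x 65 mm of washers, farther left; origin under its centre
- spare_tube: bystander: shorter drilled square tube, 150 x 25 x 25 mm, lying on the bench to the left; origin under its centre
- threaded_rod: bystander: threaded rod 300 mm long, 10 thick, with two nuts (17 across), on the bench to the right; origin under its centre
- bolt_bench: bystander: hex bolt 76 mm long, 17 across its head, on the bench to the right; origin under its middle
- screwdriver: bystander: screwdriver on the bench to the right; origin under its middle
- washer: bystander: flat washer, 44 mm across, 4 thick, on the bench to the left; origin under its centre

How it is judged:
On the way:
1. the bar is tilted through the mouth: one end up above the lips, the other still down inside (((z of bar_end_a in the frame of housing above 0.095 m and z of bar_end_b in the frame of housing below 0.075 m) or (z of bar_end_b in the frame of housing above 0.095 m and z of bar_end_a in the frame of housing below 0.075 m))), for 0.1 s.
At the end, for the whole second after the job is handed in: fingers hold the bar still, level within 0.2 rad, its middle over 150 mm and both ends over 135 mm above the bench, its middle within 120 mm of the housing's in plan, not touching the housing; the housing lies flat within 20 mm of its start with the loose bolt still inside (height (world z) of bar_mid above 0.15 m and height (world z) of each of bar_end_a, bar_end_b above 0.135 m and angle between bar_mid's own x axis and vertical between 1.37 and 1.77 rad and horizontal distance between bar_mid and housing below 0.12 m and linear speed of bar below 0.03 m/s and contact force between the fingers and bar above 1 N and contact force between bar and housing below 0.3 N and distance of housing from where it was at the start of the episode below 0.02 m and angle between housing's own z axis and vertical below 0.03 rad and horizontal distance between bolt_inside and housing below 0.125 m and height (world z) of bolt_inside below 0.04 m); the arm keeps its last pose, push and grip.
It fails at once if the housing is dragged more than 40 mm or tipped (distance of housing from where it was at the start of the episode above 0.04 m or angle between housing's own z axis and vertical above 0.12 rad).
It fails at once if another thing on the bench is moved more than 30 mm (distance of any of nut_carton, washer_carton, spare_tube, threaded_rod, bolt_bench, screwdriver, washer from where it was at the start of the episode above 0.03 m).
It also fails if it takes over 40 s, if anything falls off the work surface, if the arm or the gripper's body presses on something with over 40 N, if the wrist force passes 120 N, or if a joint passes its speed limit or range.

### The arm

A 6-joint arm with a two-finger parallel gripper is mounted at the origin on the work surface. World frame = base frame: x ahead of the robot, y to its left, z up, the work surface at z = 0. Lengths are in m, angles in rad, forces in N, time in s.
With the tool pointing down it reaches from about 0.35 to 0.85 m from the base axis. Payload 8.1 kg.
Tool frame: the origin (TCP) lies between the finger pads; the fingertips stand 11 mm ahead of it and the grasp point (between the pads) lies 8 mm behind it (robot.tips_ahead is the distance from the TCP to the fingertips, in m); z points along the fingers, y is the line along which they close (so a half turn about z gives the same grasp; the last joint's range is limited). The gripper opens to 93 mm and grips with 3 to 60 N. Pads are 15 mm wide; open, the fingers measure 128 mm over their backs; the gripper's body (75 mm by 188 mm) begins 65 mm behind the grasp point.
Start: joints at [1.124, 0.13, 1.488, -0, 1.523, -0.085], TCP at [0.212, 0.561, 0.23] pointing down, gripper open.
Joint ranges: [-2.96, 2.96], [-0.89, 2.26], [0.02, 2.5], [-1.34, 4.48], [0, 2.73], [-2.66, 2.66]. Speed limits (rad/s): [2.39, 2.39, 2.79, 3.14, 3.14, 3.14].

### API

Orientations are given as a rotation vector (axis times angle).
In Python, from plant import robot gives the robot as it stands. The module is installed in compiled form; this text tells all that it offers.
- The arm moves only by the tool move_arm, never from a script. Its argument "deltas" is one flat list of numbers, 7 for each row, row after row: the shift along the tool's x, y, z in m, then the turn, a rotation vector about the tool's x, y, z in rad, then the opening, from 0 (shut) to 1 (fully open). A call has 1 to 12 rows; each row is the pose to reach, as a shift and turn from the pose commanded when the call began, along the tool's axes at that moment; what a row does not reach only later rows make up. A row lasts 1/8 s, in which the tool goes at most 62.5 mm and 10.7 degrees, less where a joint would pass 70% of its speed; a pose out of reach is approached as far as the arm can. A call with a gripper value outside its range is refused whole. The fingers move at their own pace and stop on an object; "squeeze" is the grip in N (left out, the last holds). Time passes only in rows, so rows that repeat a pose let the fingers close. It gives the time, the measured TCP pose, the force, the opening and the grip force at its end, in the units of the state.
- robot.read_state(): the state, without advancing time (a new reading comes with each control period).
- robot.read_camera(name): name is "scene" or "top" or "wrist"; returns (picture, depth): 420x560x3 uint8, red, green, blue; 420x560 float32, m along the optical axis (not along the pixel's ray), 0 where there is no reading.
- robot.camera_model(name): a dict with "K" (3x3 intrinsics, pixels), "k1" (the pictures are not rectified: a ray, as slopes to the right and down, at radius r is drawn at 1 + k1 r^2 times it, then the intrinsics apply), "R" (3x3) and "t" (3): a world point X has camera coordinates R X + t; the wrist camera has in their place "tool_from_camera" (4x4, takes a point from camera to tool coordinates, whose origin is the TCP and whose axes are the flange's). Camera axes: x right, y down, z forward; pixel columns grow to the right and rows downward; lengths in m; the calibration is good to about 2 mm. A picture is of the moment at which its call begins: read the wrist's pose just before it. camera_model takes no time and is no camera call.
- robot.close_job(): hands the job in; it is judged then, once.
Trained networks look in the newest picture that a camera, given by its name, has taken for a name from the list of things; names that differ only in an ending like _2 or _b are one class to them, and where a whole thing is asked for, a point or a joint stands for the part that bears it (a point fixed in the world has none). Each returns a list of dicts, best first, with "confidence" (0 to 1); they miss things now and then, are a little off and sometimes report something else, mostly with a low value. They report only what shows in the picture. A call takes as long as a camera call.
- robot.recognise(camera, label): "uv" ([column, row] in pixels, amid what is visible of it).
The state is a dict: "t": time; "q": joint angles; "dq": joint speeds; "joint_torque": joint torques, N m; "tool_pos": TCP position; "orientation": TCP orientation; "force": force on the tool from outside, world axes, zero at the start; "wrist_torque": the same for the moment, N m; "opening": finger opening in m; "gripper_force": force on a finger pad.
Only numpy, scipy, OpenCV 4.12 (cv2) and the standard library are available. Lean on these libraries where they do the work, as an engineer would, in place of code of your own. Each camera call takes 0.05 s, during which the arm holds its last target. There are 200 camera calls.

## Working session

There is one attempt and no reset: what is moved stays moved. The work goes in short steps, Python scripts to look and compute and a tool call to move; the robot and the scene stay as the last step left them, time stands still between calls to the robot, and variables do not carry over. Pictures are saved under pics/ and viewed, at most 10 in all, crops included, and the job is handed in when it is done.

Besides the shell and the picture viewer there is one more tool, called after "Emit:" as name(argument=value, ...), one argument or row to a line, values as JSON. move_arm: Moves the arm, as the interface text tells. Its arguments: {"type":"object","properties":{"deltas":{"type":"array","items":{"type":"number"}},"squeeze":{"type":"number"}},"required":["deltas"]}

```bash
mkdir -p pics; cat > h.py <<'E'
import numpy as np, cv2
from scipy.spatial.transform import Rotation as Ro
from plant import robot
def look(name,fn=None):
    s=robot.read_state(); im,d=robot.read_camera(name); m=robot.camera_model(name)
    if fn: cv2.imwrite('pics/'+fn,im[:,:,::-1])
    return s,im,d,m
def rays(m,uv):
    uv=np.asarray(uv,float).reshape(-1,1,2)
    k=np.array([m['k1'],0,0,0,0],float)
    return cv2.undistortPoints(uv,np.array(m['K'],float),k)[:,0]
def cloud(s,d,m,uv=None):
    if uv is None:
        v,u=np.mgrid[0:420,0:560]; uv=np.c_[u.ravel(),v.ravel()]
    uv=np.asarray(uv); r=rays(m,uv)
    z=d[np.clip(np.round(uv[:,1]).astype(int),0,419),np.clip(np.round(uv[:,0]).astype(int),0,559)]
    P=np.c_[r*z[:,None],z]
    return toworld(s,m,P),z
def toworld(s,m,P):
    if 'R' in m: return (P-np.array(m['t']))@np.array(m['R'])
    T=np.array(m['tool_from_camera']); P=P@T[:3,:3].T+T[:3,3]
    return Ro.from_rotvec(s['orientation']).apply(P)+s['tool_pos']
E
python3 - <<'E'
from h import *
s,im,d,m=look('top','top1.png'); print(s['t'],s['tool_pos'],s['orientation'],m['k1'],robot.tips_ahead)
for l in ['bar','housing','bar_end_a','mouth','bolt_inside','nut_carton','spare_tube','threaded_rod']:
    r=robot.recognise('top',l)
    for q in r[:2]:
        P,z=cloud(s,d,m,[q['uv']]); print(l,np.round(q['uv']),round(q['confidence'],2),P.round(3))
E
```

```text
0.0 [0.21211228 0.56066511 0.2285944 ] [-5.65081958e-01 -3.08987170e+00  2.80302338e-03] -0.11105235476368795 0.011
bar [285. 214.] 0.9 [[ 0.492 -0.007  0.043]]
housing [279. 209.] 0.74 [[0.516 0.014 0.003]]
housing [134. 200.] 0.61 [[0.56  0.55  0.042]]
bar_end_a [283. 212.] 0.86 [[ 0.501 -0.002  0.038]]
mouth [279. 214.] 0.86 [[0.498 0.014 0.01 ]]
bolt_inside [288. 214.] 0.2 [[ 0.499 -0.018  0.004]]
nut_carton [178. 192.] 0.87 [[0.586 0.388 0.035]]
nut_carton [284. 212.] 0.54 [[ 0.499 -0.007  0.04 ]]
spare_tube [152. 253.] 0.78 [[0.362 0.487 0.022]]
threaded_rod [391. 226.] 0.63 [[ 0.443 -0.4    0.011]]
```

View pics/top1.png

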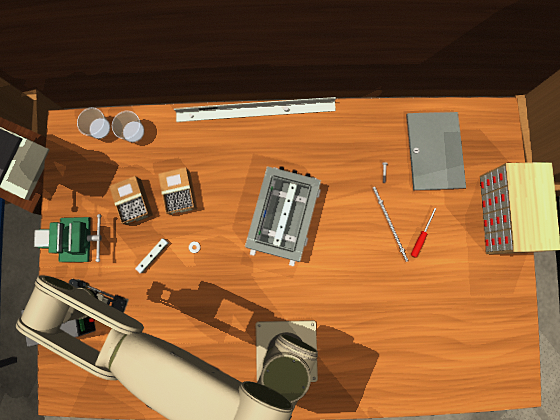

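The top view shows the housing at about (283,214) with the long axis leaning slightly right, and the bar lengthwise inside it. The cartons are left at (130,200) and (178,192), the rod and screwdriver right. Next I fit the rim and bar from depth.

```bash
cat >> h.py <<'E'
def fit(P,lo,hi,c=(0.505,0.01),rad=0.19):
    k=(P[:,2]>lo)&(P[:,2]<hi)&(np.hypot(P[:,0]-c[0],P[:,1]-c[1])<rad)
    Q=P[k]; (cx,cy),(w,h),a=cv2.minAreaRect((Q[:,:2]*1000).astype(np.float32))
    if w<h: a+=90; w,h=h,w
    a=(a+90)%180-90
    return Q,(cx,cy,w,h,a)
E
python3 - <<'E'
from h import *
s,im,d,m=look('top'); P,z=cloud(s,d,m)
for lo,hi in[(.072,.09),(.034,.046)]:
    Q,r=fit(P,lo,hi); print(len(Q),np.round(r,1),np.median(Q[:,2]))
k=(np.hypot(P[:,0]-.505,P[:,1]-.01)<.2)
print(np.histogram(P[k,2],bins=np.arange(-.01,.12,.01)))
q=np.array(s['q']);print(q)
print(Ro.from_rotvec(s['orientation']).as_matrix().round(3))
print(np.round(robot.camera_model('wrist')['tool_from_camera'],3))
E
```

```text
2284 [ 4.929e+02  1.000e-01  3.006e+02  2.004e+02 -1.620e+01] 0.07903795418294549
479 [502.6  -0.9 319.9 167.4 -16.2] 0.03939892594924966
(array([2843, 2718,  311,   30,  321,  237,   37,   34, 1419,  899,    2,
          0]), array([-0.01,  0.  ,  0.01,  0.02,  0.03,  0.04,  0.05,  0.06,  0.07,
        0.08,  0.09,  0.1 ,  0.11]))
[ 1.12358210e+00  1.30468137e-01  1.48827392e+00  1.51926803e-06
  1.52301500e+00 -8.53640817e-02]
[[-0.935  0.354 -0.   ]
 [ 0.354  0.935 -0.   ]
 [ 0.    -0.    -1.   ]]
[[ 0.001 -0.956 -0.294  0.081]
 [ 1.     0.001 -0.    -0.   ]
 [ 0.001 -0.294  0.956 -0.155]
 [ 0.     0.     0.     1.   ]]
```

Emit:
move_arm(
  deltas=[-0.461,-0.425,0,0,0,-0.079,0.55,-0.461,-0.425,0,0,0,-0.079,0.55,-0.461,-0.425,0,0,0,-0.079,0.55,-0.461,-0.425,0,0,0,-0.079,0.55,-0.461,-0.425,0,0,0,-0.079,0.55,-0.461,-0.425,0,0,0,-0.079,0.55,-0.461,-0.425,0,0,0,-0.079,0.55,-0.461,-0.425,0,0,0,-0.079,0.55,-0.461,-0.425,0,0,0,-0.079,0.55,-0.461,-0.425,0,0,0,-0.079,0.55,-0.461,-0.425,0,0,0,-0.079,0.55,-0.461,-0.425,0,0,0,-0.079,0.55],
  squeeze=30,
)

```text
t: 2.0
tool_pos: [0.4929, 0.0005, 0.2295]
orientation: [-0.445, -3.109, -0.001]
force: [0.9, 1.2, -0.2]
opening: 0.0509
gripper_force: 0.0
```

```bash
python3 - <<'E'
from h import *
s,im,d,m=look('wrist','w1.png'); print(s['t'],s['tool_pos'],s['orientation'],s['opening'],s['q'])
P,z=cloud(s,d,m); np.savez('w1.npz',P=P,z=z)
Q,r=fit(P,.072,.09,(.493,0),.2); print(len(Q),np.round(r,1),np.median(Q[:,2]))
a=np.radians(-16.2); ex=np.array([np.cos(a),np.sin(a)]); ey=np.array([-ex[1],ex[0]])
L=np.c_[(P[:,:2]-[.493,0])@ex,(P[:,:2]-[.493,0])@ey,P[:,2]]
k=(z>0)&(abs(L[:,0])<.115)&(abs(L[:,1])<.05)&(L[:,2]>.03)&(L[:,2]<.05)
print(k.sum()); B=L[k]
print('bar top local', B.min(0).round(4),B.max(0).round(4),np.median(B,0))
print('slope',np.polyfit(B[:,0],B[:,1],1))
rr=cv2.minAreaRect((B[:,:2]*1000).astype(np.float32));print(rr)
r=robot.recognise('wrist','bar_mid')
for q in r: print(q['uv'],q['confidence'])
E
```

```text
2.0 [0.49289469 0.00051942 0.22949974] [-4.44593636e-01 -3.10935080e+00 -7.27113107e-04] 0.05086397914650965 [-1.03373657e-01 -1.62309290e-01  1.77803281e+00  4.86968913e-04
  1.52646804e+00 -1.39014504e+00]
28483 [490.4   0.5 293.1 201.6 -16.1] 0.08031956389288164
5197
bar top local [-0.115  -0.0187  0.0301] [0.115  0.0087 0.0432] [-0.01701723 -0.00519796  0.04041972]
slope [-0.01148774 -0.00532761]
((0.03050994873046875, -5.490372657775879), (25.826501846313477, 230.2096405029297), 89.22573852539062)
[269.2, 175.1] 0.61
```

View pics/w1.png

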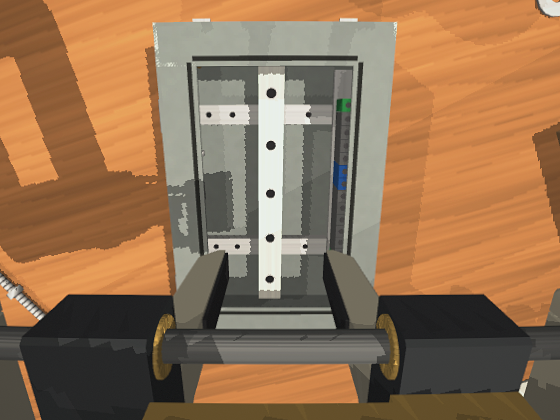

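The wrist view shows the bar vertical at column ~271. Its -x end runs under the near lip at the top, row ~68. Its +x end is visible at row ~298, seen obliquely under the far lip. The holes are at rows 93–279. I'll get the +x end and the middle hole from this cloud.

```bash
python3 - <<'E'
import numpy as np
f=np.load('w1.npz');P=f['P'];z=f['z']
a=np.radians(-16.2); ex=np.array([np.cos(a),np.sin(a)]); ey=np.array([-ex[1],ex[0]])
L=np.c_[(P[:,:2]-[.493,0])@ex,(P[:,:2]-[.493,0])@ey,P[:,2]].reshape(420,560,3)
for u in (266,272,278):
  print([tuple((L[v,u]*1000).round(0)) for v in range(284,312,2)])
print([tuple((L[v,u]*1000).round(1)) for v,u in [(93,271),(145,271),(193,270),(238,270),(279,269)]])
print('lip', [tuple((L[v,240]*1000).round(0)) for v in range(50,74,3)],[tuple((L[v,300]*1000).round(0)) for v in range(300,330,3)])
k=(L[...,2]>.077)&(L[...,2]<.084)&(abs(L[...,1])<.05)
X=L[k]; print('near lip x', np.percentile(X[X[:,0]<0][:,0],[0.5,99.5]),'far',np.percentile(X[X[:,0]>0][:,0],[0.5,99.5]))
E
```

```text
[(np.float64(112.0), np.float64(-11.0), np.float64(41.0)), (np.float64(115.0), np.float64(-11.0), np.float64(40.0)), (np.float64(118.0), np.float64(-11.0), np.float64(41.0)), (np.float64(120.0), np.float64(-11.0), np.float64(41.0)), (np.float64(123.0), np.float64(-11.0), np.float64(41.0)), (np.float64(125.0), np.float64(-11.0), np.float64(40.0)), (np.float64(128.0), np.float64(-11.0), np.float64(40.0)), (np.float64(130.0), np.float64(-11.0), np.float64(41.0)), (np.float64(149.0), np.float64(-12.0), np.float64(16.0)), (np.float64(149.0), np.float64(-11.0), np.float64(21.0)), (np.float64(148.0), np.float64(-11.0), np.float64(26.0)), (np.float64(149.0), np.float64(-11.0), np.float64(29.0)), (np.float64(118.0), np.float64(-10.0), np.float64(80.0)), (np.float64(121.0), np.float64(-10.0), np.float64(80.0))]
[(np.float64(112.0), np.float64(-4.0), np.float64(41.0)), (np.float64(115.0), np.float64(-4.0), np.float64(40.0)), (np.float64(118.0), np.float64(-4.0), np.float64(40.0)), (np.float64(120.0), np.float64(-4.0), np.float64(40.0)), (np.float64(124.0), np.float64(-4.0), np.float64(39.0)), (
[... 1990 characters left out ...]
4.0)), (np.float64(-118.0), np.float64(-37.0), np.float64(4.0))] [(np.float64(148.0), np.float64(31.0), np.float64(17.0)), (np.float64(149.0), np.float64(30.0), np.float64(23.0)), (np.float64(148.0), np.float64(30.0), np.float64(30.0)), (np.float64(119.0), np.float64(26.0), np.float64(80.0)), (np.float64(123.0), np.float64(26.0), np.float64(80.0)), (np.float64(126.0), np.float64(26.0), np.float64(81.0)), (np.float64(130.0), np.float64(26.0), np.float64(80.0)), (np.float64(133.0), np.float64(26.0), np.float64(81.0)), (np.float64(138.0), np.float64(26.0), np.float64(80.0)), (np.float64(141.0), np.float64(26.0), np.float64(81.0))]
near lip x [-0.14884061 -0.11503488] far [0.11631928 0.14310632]
```

Emit:
move_arm(
  deltas=[-0.006,-0.006,0.05,0,0,0.01,0.55,-0.006,-0.006,0.1,0,0,0.01,0.55,-0.006,-0.006,0.15,0,0,0.01,0.55,-0.006,-0.006,0.18,0,0,0.01,0.55,-0.006,-0.006,0.2,0,0,0.01,0.55,-0.006,-0.006,0.2085,0,0,0.01,0.55,-0.006,-0.006,0.2085,0,0,0.01,0.4,-0.006,-0.006,0.2085,0,0,0.01,0.2,-0.006,-0.006,0.2085,0,0,0.01,0.15,-0.006,-0.006,0.2085,0,0,0.01,0.1,-0.006,-0.006,0.2085,0,0,0.01,0.1,-0.006,-0.006,0.2085,0,0,0.01,0.1],
  squeeze=40,
)

```text
t: 3.6
tool_pos: [0.498, -0.007, 0.0222]
orientation: [0.458, 3.106, 0.0]
force: [-1.1, 1.5, 6.1]
opening: 0.0248
gripper_force: 40.0
```

Emit:
move_arm(
  deltas=[0,0,-0.006,0,0,0,0.1,0,0,-0.012,0,0,0,0.1,-0.004,0,-0.015,0,0,0,0.1,-0.008,0,-0.018,0,0,0,0.1,-0.011,0,-0.018,0,0,0,0.1,-0.011,0,-0.018,0,0,0,0.1],
)

```text
t: 4.35
tool_pos: [0.5078, -0.0102, 0.039]
orientation: [-0.458, -3.108, 0.0]
force: [0.6, 0.0, -1.0]
opening: 0.0249
gripper_force: 40.0
```

```bash
python3 - <<'E'
from h import *
s,im,d,m=look('wrist','w2.png'); print(s['t'],s['tool_pos'],s['orientation'],s['force'],s['opening'],s['q'])
P,z=cloud(s,d,m)
a=np.radians(-16.2); ex=np.array([np.cos(a),np.sin(a)]); ey=np.array([-ex[1],ex[0]])
L=np.c_[(P[:,:2]-[.493,0])@ex,(P[:,:2]-[.493,0])@ey,P[:,2]]
k=(z>0)&(L[:,2]>.077)&(L[:,2]<.084)&(abs(L[:,1])<.05)&(L[:,0]<-.1)
print('near lip',np.percentile(L[k,0],[1,99]))
k=(z>0)&(abs(L[:,1]+.005)<.01)&(L[:,2]>.045)&(L[:,2]<.07)&(L[:,0]<-.03)
print('bar',k.sum(),np.percentile(L[k,0],[.5,99]),np.median(L[k],0),np.polyfit(L[k,0],L[k,2],1) if k.sum() else 0)
E
```

```text
4.35 [ 0.50782572 -0.01017665  0.03896867] [-4.58378368e-01 -3.10775459e+00  1.49640731e-05] [ 0.60987061  0.00789704 -1.01217524] 0.024895576331521965 [-1.21007284e-01  6.69060047e-02  1.92190810e+00 -4.41983527e-06
  1.15299440e+00 -1.39892340e+00]Traceback (most recent call last):
  File "<stdin>", line 7, in <module>
    return _quantile_unchecked(
        a, q, axis, out, overwrite_input, method, keepdims, weights)
    return _ureduce(a,
                    func=_quantile_ureduce_func,
    ...<5 lines>...
                    overwrite_input=overwrite_input,
                    method=method)
    r = func(a, **kwargs)
    result = _quantile(arr,
                       quantiles=q,
    ...<2 lines>...
                       out=out,
                       weights=wgt)
    slices_having_nans = np.isnan(arr[-1, ...])
                                  ~~~^^^^^^^^^
IndexError: index -1 is out of bounds for axis 0 with size 0
```

View pics/w2.png

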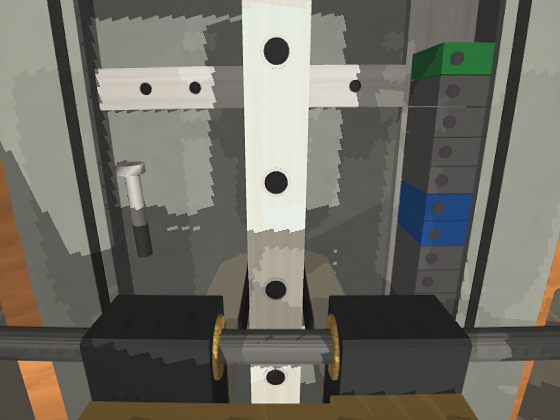

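The wrist view shows the bar held cleanly: its middle hole is between the fingers at (276,290) and it runs straight up the picture. The loose bolt is still on the floor at (135,205). The shift leaves about 5 mm at each end, so now I tilt the near end up.

Emit:
move_arm(
  deltas=[0,0,-0.006,0,0.07,0,0.1,0.001,0,-0.012,0,0.14,0,0.1,0.001,0,-0.018,0,0.21,0,0.1,0.0015,0,-0.024,0,0.28,0,0.1,0.002,0,-0.03,0,0.35,0,0.1,0.002,0,-0.03,0,0.35,0,0.1,0.002,0,-0.03,0,0.35,0,0.1],
)

```text
t: 5.28
tool_pos: [0.5055, -0.0095, 0.0686]
orientation: [-0.408, -2.765, -0.072]
force: [-0.1, 0.1, -1.1]
opening: 0.0246
gripper_force: 40.0
```

```bash
python3 - <<'E'
from h import *
s,im,d,m=look('wrist'); R=Ro.from_rotvec(s['orientation'])
print(s['t'],s['tool_pos'],R.as_matrix().round(3),s['force'],s['opening'],s['q'])
for x in (.125,-.125): print(x,R.apply([x+.001,0,-.005])+s['tool_pos'])
s,im,d,m=look('scene','s1.png')
E
```

```text
5.275 [ 0.50550272 -0.00945565  0.06858259] [[-0.9    0.289 -0.328]
 [ 0.271  0.957  0.099]
 [ 0.342 -0.    -0.94 ]] [-0.05778554  0.09754647 -1.0801156 ] 0.02456828642103229 [-0.15448615  0.35500617  1.57314065  0.04706495  1.55978103 -1.44124968]
0.125 [0.39379294 0.02422325 0.11641205]
-0.125 [ 0.6186912  -0.04357872  0.03083363]
```

View pics/s1.png

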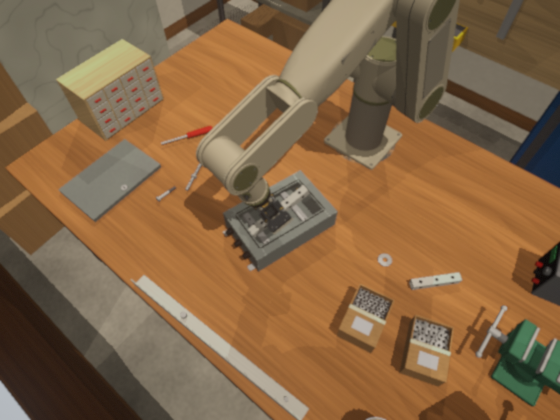

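The scene view shows the housing in place at (280,220), the bar tilted with its near end above the rim at (295,195), and the bench items untouched. By kinematics the ends are at z = 0.116 and 0.031.

Emit:
move_arm(
  deltas=[0.01,0,0.0035,0,0,0,0.1,0.02,0,0.007,0,0,0,0.1,0.028,0,0.01,0,0,0,0.1,0.028,0,0.01,0,0,0,0.1,0.028,0,0.01,0,0,0,0.1],
)

```text
t: 6.0
tool_pos: [0.4775, -0.001, 0.0695]
orientation: [-0.408, -2.765, -0.072]
force: [0.5, 0.1, -1.1]
opening: 0.0249
gripper_force: 40.0
```

Emit:
move_arm(
  deltas=[0.007,0,-0.019,0,0,0,0.1,0.014,0,-0.038,0,0,0,0.1,0.024,0,-0.066,0,0,0,0.1,0.034,0,-0.094,0,0,0,0.1,0.044,0,-0.122,0,0,0,0.1,0.048,0,-0.132,0,0,0,0.1,0.048,0,-0.132,0,-0.08,0,0.1,0.046,0,-0.133,0,-0.17,0,0.1,0.044,0,-0.133,0,-0.26,0,0.1,0.042,0,-0.134,0,-0.35,0,0.1,0.042,0,-0.134,0,-0.35,0,0.1,0.042,0,-0.134,0,-0.35,0,0.1],
)

```text
t: 7.5
tool_pos: [0.4834, -0.0028, 0.2098]
orientation: [-0.458, -3.106, -0.0]
force: [-0.1, 0.4, -1.0]
opening: 0.0248
gripper_force: 40.0
```

```bash
python3 - <<'E'
from h import *
s,im,d,m=look('wrist','w3.png'); R=Ro.from_rotvec(s['orientation'])
print(s['t'],s['tool_pos'],R.as_matrix().round(3),s['force'],np.abs(s['dq']).max(),s['gripper_force'])
P,z=cloud(s,d,m)
Lt=R.inv().apply(P-s['tool_pos'])
k=(z>0)&(abs(Lt[:,1])<.008)&(P[:,2]>.2)&(Lt[:,0]>.02)&(abs(Lt[:,2])<.05)
B=P[k];print(len(B),np.polyfit(Lt[k,0],B[:,2],1),Lt[k,0].min(),Lt[k,0].max())
s,im,d,m=look('top','top2.png'); P,z=cloud(s,d,m)
Q,r=fit(P,.072,.09); print('rim',np.round(r,1))
E
```

```text
7.5 [ 0.48339163 -0.00280298  0.20976544] [[-0.957  0.289 -0.002]
 [ 0.289  0.957  0.   ]
 [ 0.002 -0.    -1.   ]] [-0.08266495  0.39417585 -1.03834525] 0.01901471468365221 39.99389234930277
10167 [0.00292594 0.22795026] 0.02002653745723241 0.11873963164701853
rim [ 4.929e+02  1.000e-01  3.007e+02  2.000e+02 -1.610e+01]
```

View pics/w3.png

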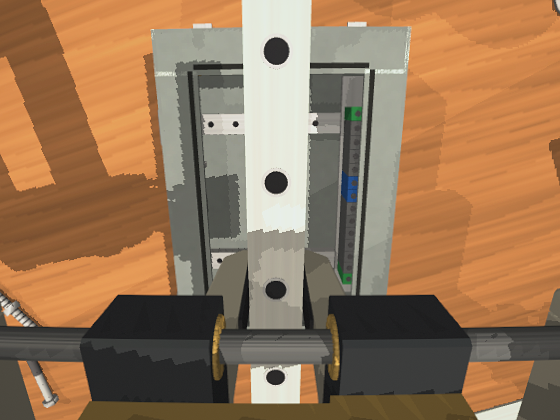

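The bar is out: level, middle hole still at (276,290), about 0.215 m up and roughly 10 mm off the housing's centre. The rim fit is unchanged. I let it settle, then hand in.

Emit:
move_arm(
  deltas=[0,0,0,0,0,0,0.1,0,0,0,0,0,0,0.1,0,0,0,0,0,0,0.1,0,0,0,0,0,0,0.1],
)

```text
t: 8.1
tool_pos: [0.4836, -0.0028, 0.2096]
orientation: [-0.458, -3.108, -0.0]
force: [-1.1, 0.2, -0.9]
opening: 0.0246
gripper_force: 40.0
```

```bash
python3 -c "
from plant import robot
print(robot.read_state()['gripper_force']);print(robot.close_job())"
```

```text
39.9940362945199
the job is handed in; nothing more can be done
None
```

The bar is out and handed in at 8.1 s: gripped at 40 N, level to within about 0.003 rad, with its middle about 0.215 m above the bench and roughly 10 mm from the housing's centre, and the housing unmoved by my rim fit; the judge's verdict was not shown.

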